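Slide the flat steel plate out over the end of the shelf

ROBOT

A 7-joint arm with a two-finger parallel gripper is mounted at the origin on the work surface. World frame = base frame: x ahead of the robot, y to its left, z up, the work surface at z = 0. Lengths are in mm, angles in rad, forces in N, time in s.
With the tool pointing down it reaches from about 400 to 875 mm from the base axis. Payload 4.4 kg.
Tool frame: the origin (TCP) lies where the fingers leave the gripper's body, on its centre line; the fingertips stand 73 mm ahead of it and the grasp point (between the pads) lies 54 mm ahead of it; z points along the fingers, y is the line along which they close (so a half turn about z gives the same grasp; the last joint's range is limited). The gripper opens to 85 mm and grips with 20 to 120 N. Pads are 22 mm wide; open, the fingers measure 114 mm over their backs; the gripper's body (76 mm by 85 mm) begins 54 mm behind the grasp point. The pads swing forward as they close: fully open they stand 13 mm farther back than shut.
Start: joints at [-1.296, 0.628, 0.038, 1.517, -0.027, 0.996, -0.02], TCP at [217.236, 612.638, 303.913] pointing down, gripper open.
Joint ranges: [-3.06, 3.06], [-0.37, 2.12], [-1.25, 1.32], [0.18, 2.47], [-1.1, 4.24], [0.23, 1.98], [-2.94, 2.94]. Speed limits (rad/s): [2.57, 2.57, 3.14, 3.14, 3.14, 3.14, 3.14].

INTERFACE

Orientations are given as [roll, pitch, yaw] about the fixed x, y, z axes, in that order (R = Rz(yaw) Ry(pitch) Rx(roll)).
In Python, from cell import ctrl gives the robot as it stands.
- The arm moves only by the tool send_rows, never from a script. Its argument "rows" is a list that holds one entry, the list of rows, each a list of 6 numbers: the shift along the tool's x, y, z in cm, then the turn, a rotation vector about the tool's x, y, z in rad. In form: [[[tx, ty, tz, wx, wy, wz], ...]]. A call has 1 to 10 rows; each row is the pose to reach, as a shift and turn from the pose commanded when the call began, along the tool's axes at that moment; what a row does not reach only later rows make up. A row lasts 1/10 s, in which the tool goes at most 50 mm and 8.59 degrees, less where a joint would pass 70% of its speed; a pose out of reach is approached as far as the arm can. A call with a gripper value outside its range is refused whole. "grip" is the closure in counts, from 0 (fully open) to 255 (shut), set as the call begins (left out, the last holds). The fingers move at their own pace and stop on an object; the grip force is fixed at half the most. Time passes only in rows, so rows that repeat a pose let the fingers close. It gives the time, the measured TCP pose, the force, the opening and the grip force at its end, in the units of the state.
- ctrl.read_state(): the state, without advancing time (a new reading comes with each control period).
- ctrl.get_image(name): name is "side" or "top" or "wrist"; returns a dict with "pixels" (420x560x3 uint8, red, green, blue), "fx", "fy", "cx", "cy" (pixels), "extrinsics" (4x4, takes a point from camera to world coordinates); the wrist camera has in their place "mount" (4x4, takes a point from camera to tool coordinates, whose origin is the TCP and whose axes are the flange's). Camera axes: x right, y up, looking along -z (the intrinsics and any distortion apply to the point x, -y, -z); pixel columns grow to the right and rows downward; lengths in mm; the calibration is good to about 2 mm. The wrist camera is an equidistant fisheye: a pixel r from the principal point sees the ray r / f radians off the axis. A picture is of the moment at which its call begins: read the wrist's pose just before it. There is no depth.
- ctrl.finish_job(): hands the job in; it is judged then, once.
The state is a dict: "clock": time; "qpos": joint angles; "qd": joint speeds; "tau": joint torques, N m; "eef_pos": TCP position; "tool_rot": TCP orientation; "force": force on the tool from outside, world axes, zero at the start; "torque": the same for the moment, N m; "width": finger opening in mm; "gripper_force": force on a finger pad.
Only numpy, scipy, OpenCV 4.12 (cv2) and the standard library are available. Lean on these libraries where they do the work, as an engineer would, in place of code of your own. Each camera call takes 0.05 s, during which the arm holds its last target. There are 200 camera calls.

TASK

The drilled steel plate lying skewed on the low red shelf is too flat to pick up, so get it ready for the next person to take: push it back until it lies straight against the shelf's back upstand, and slide it along the upstand until about a third of its length sticks out past the shelf's open end. Just push it with the fingertips or the outside of the fingers: do not pick it up or let it tip, leave it lying flat and still, and leave the bolt, the nut and everything else where they stand.

Things in the scene. Friction and masses are not known exactly. Their poses are not given: they have to be found in the camera images.
- plate: Flat bare-steel joining plate 150 x 90 x 6 mm with four 13 mm holes near its corners, 0.5 to 0.75 kg, lying loose on the shelf, its length along the shelf but skewed by up to 10 degrees. Slides with ordinary dry friction. Origin: centre of its underside; y along its length, x across it, z up; at the start x and y point roughly as the shelf's.
- ledge: Low bench shelf of folded red sheet steel, fixed; board 460 mm long, 180 mm deep, flat top 70 mm above the bench. Origin: on the bench under the board's centre; y along its length, x from the front edge (x = -90 mm, no lip) to the back edge, z up. Turned up to 9 degrees from the robot's frame. The end at y = +230 mm has a cheek 20 mm high above the board; the end at y = -230 mm is open.
- open_end (a point): Middle of the top edge of the shelf's open end (shelf frame x = 0, y = -230 mm, z = 70 mm), axes as the shelf's. No lip here, and nothing beyond it but free space above the bench.
- upstand (a point): Middle of the foot of the back upstand, on its inner face (shelf frame x = +87 mm, y = 0, z = 70 mm), axes as the shelf's. The upstand is 3 mm sheet, 20 mm high above the board, along the whole back edge; a plate lying against it has its centre at shelf x = +42 mm.
- coupling_nut: Bystander: a steel hexagon coupling nut 42 mm across, 50 mm tall, standing near the front of the shelf close to the open end, beside the plate's way. Origin: centre of its underside.
- bolt: Bystander: a steel hexagon bolt standing on its head (35 mm across, 58 mm tall in all) on the shelf near the closed end. Origin: centre of its underside.
- carton: Bystander: cardboard carton 90 x 70 x 50 mm on the bench. Origin: centre of its underside.
- bin: Bystander: blue open-fronted stock bin 160 x 100 x 75 mm with screws, on the bench. Origin: centre of its underside.
- can: Bystander: upright can, 54 mm across, 150 mm tall, on the bench. Origin: centre of its underside.
- wrench: Bystander: wrench 180 mm long lying on the bench in front of the shelf. Origin: under its middle.
- screwdriver: Bystander: screwdriver 190 mm long lying on the bench in front of the shelf. Origin: under its middle.
There are look-alikes about, which are no part of the job. Of the things that look like the plate, the smallest one is meant.

How it is judged:
By the outcome, as a careful person would: the job done as asked, in the order asked, and still so for the second after the job is handed in, with the robot touching nothing.
It also fails if it takes over 58 s, if anything falls off the work surface, if the arm or the gripper's body presses on something with over 40 N, if the wrist force passes 120 N, or if a joint passes its speed limit or range.

## Working session

There is one attempt and no reset: what is moved stays moved. The work goes in short steps, Python scripts to look and compute and a tool call to move; the robot and the scene stay as the last step left them, time stands still between calls to the robot, and variables do not carry over. Pictures are saved under pics/ and viewed, at most 10 in all, crops included, and the job is handed in when it is done.

Besides the shell and the picture viewer there is one more tool, called after "Emit:" by a JSON object that holds its "api" and its "payload". send_rows: Moves the arm, as the interface text tells. Its arguments: {"type":"object","properties":{"rows":{"type":"array","items":{"type":"array","items":{"type":"array","items":{"type":"number"}}}},"grip":{"type":"number"}},"required":["rows"]}

```bash
mkdir -p pics
cat > h.py <<'E'
import numpy as np, cv2
from cell import ctrl
def shot(n,f):
    d=ctrl.get_image(n); cv2.imwrite('pics/'+f+'.png',cv2.cvtColor(d['pixels'],cv2.COLOR_RGB2BGR)); np.save('pics/'+f+'.npy',d,allow_pickle=True); return d
def ray(d,u,v,z):
    E=np.array(d['extrinsics']); r=E[:3,:3]@np.array([(u-d['cx'])/d['fx'],-(v-d['cy'])/d['fy'],-1.]); o=E[:3,3]
    return o+r*(z-o[2])/r[2]
def proj(d,p):
    E=np.array(d['extrinsics']); c=E[:3,:3].T@(np.array(p)-E[:3,3]); return d['cx']+d['fx']*c[0]/-c[2], d['cy']-d['fy']*c[1]/-c[2]
E
python3 - <<'E'
from h import *
d=shot('top','top0');shot('side','side0')
print(d['fx'],d['extrinsics'],[k for k in d]); s=ctrl.read_state();print(s)
E
```

```text
431.69107176212447 [[ 2.04157615e-02  9.96876886e-01 -7.62867716e-02  3.33352116e+02]
 [-9.99577166e-01  1.87717231e-02 -2.22061071e-02  1.75888556e+01]
 [-2.07047208e-02  7.67078696e-02  9.96838611e-01  1.36372293e+03]
 [ 0.00000000e+00  0.00000000e+00  0.00000000e+00  1.00000000e+00]] ['pixels', 'fx', 'fy', 'cx', 'cy', 'extrinsics']
{'clock': 0.1, 'qpos': array([-1.29581841,  0.62920925,  0.03844959,  1.51827488, -0.02700874,
        0.99628537, -0.02001477]), 'qd': array([-0.00062993, -0.00269376, -0.00056011, -0.00105331,  0.00057298,
        0.00076835,  0.00057048]), 'tau': array([ 3.80747209e-03, -5.64540017e+01,  1.23070121e+00, -1.93976122e+01,
        1.12754584e-02,  5.41772650e-03, -5.53480142e-07]), 'eef_pos': array([217.06875449, 612.22311859, 303.10758465]), 'tool_rot': array([-3.13993374e+00,  9.84094626e-06,  2.80079116e+00]), 'force': array([ 0.59869789,  0.53149082, -0.68904087]), 'torque': array([ 0.00393455, -0.01389826, -0.0034403 ]), 'gripper_force': 0.0, 'width': 85.56748450111621}
```

View pics/top0.png

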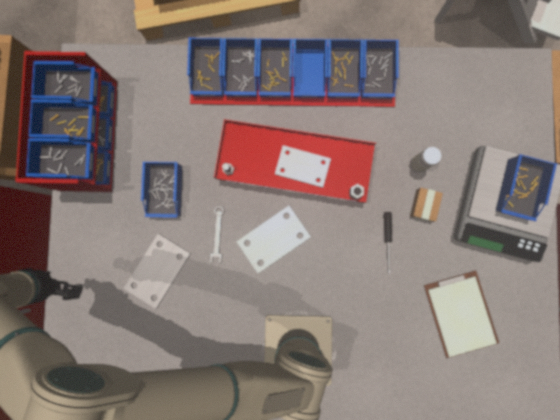

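View pics/side0.png

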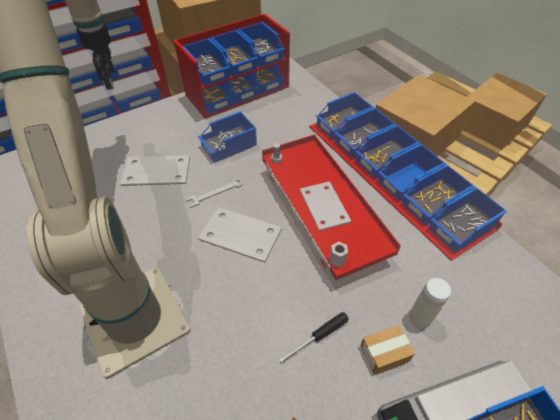

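The top view shows three plate look-alikes: on the red shelf (302,167), on the bench (273,239) and on the bench (157,271). The one on the shelf is the smallest and is the one described. The bolt is at (228,169) and the nut at (357,191). The open end is on the right, towards -y.

```bash
cat >> h.py <<'E'
def plate(d,z=76):
    im=d['pixels'].astype(int); m=((im.min(2)>120)).astype(np.uint8)
    hsv=cv2.cvtColor(d['pixels'],cv2.COLOR_RGB2HSV); red=((hsv[...,1]>150)&((hsv[...,0]<8)|(hsv[...,0]>172))&(hsv[...,2]>90)).astype(np.uint8)
    return m,red
def rect(pts):
    c,s,a=cv2.minAreaRect(pts[:,:2].astype(np.float32)); return c,s,a
E
python3 - <<'E'
from h import *
d=np.load('pics/top0.npy',allow_pickle=True).item()
m,red=plate(d)
roi=np.zeros_like(red); roi[112:210,205:385]=1
c=max(cv2.findContours(red*roi,cv2.RETR_EXTERNAL,cv2.CHAIN_APPROX_NONE)[0],key=cv2.contourArea)[:,0]
q=cv2.boxPoints(cv2.minAreaRect(c)); print('red box px',q)
for p in q: print('  z70',ray(d,*p,70)[:2].round(1),'z90',ray(d,*p,90)[:2].round(1))
print(cv2.minAreaRect(np.array([ray(d,*p,70)[:2] for p in c],np.float32)))
roi[:]=0; roi[140:195,268:338]=1
cs=cv2.findContours(m*roi,cv2.RETR_EXTERNAL,cv2.CHAIN_APPROX_NONE)[0]; c=max(cs,key=cv2.contourArea)[:,0]
print('plate',cv2.minAreaRect(np.array([ray(d,*p,76)[:2] for p in c],np.float32)))
for z,u,v in((120,357,191),(128,228,169)): print(ray(d,u,v,z))
cv2.imwrite('pics/crop.png',cv2.resize(cv2.cvtColor(d['pixels'],cv2.COLOR_RGB2BGR)[108:212,205:395],None,fx=4,fy=4,interpolation=cv2.INTER_CUBIC))
E
```

```text
red box px [[215.49472 177.67699]
 [224.37466 120.59163]
 [373.65146 143.81245]
 [364.7715  200.89781]]
  z70 [517.8 258.9] z90 [515.  255.1]
  z70 [694.5 237.4] z90 [688.9 234. ]
  z70 [ 629.5 -218.2] z90 [ 624.9 -214.6]
  z70 [ 455.5 -192.5] z90 [ 453.6 -189.3]
((574.2217407226562, 20.795150756835938), (457.0131530761719, 177.57989501953125), 82.03687286376953)
plate ((557.9204711914062, -3.6308822631835938), (153.4639129638672, 93.9711685180664), 75.36322021484375)
[ 479.04993012 -161.85935347  120.        ]
[535.54128217 212.51080064 128.        ]
```

View pics/crop.png

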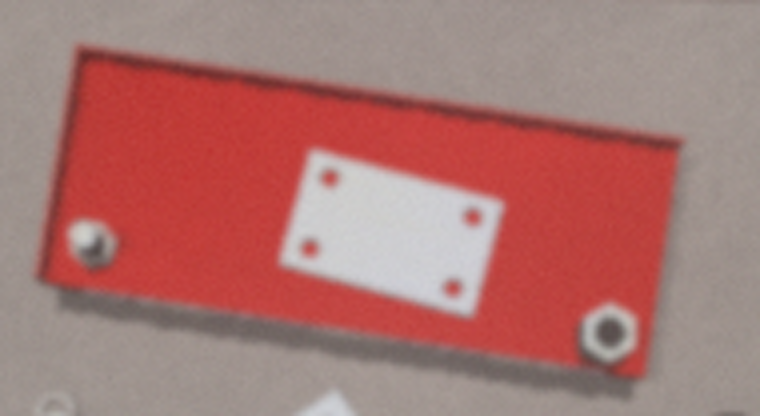

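The crop shows the bare plate with four holes at top px (302,167). It lies on the shelf, skewed about 6.6° to it, with the nut front right and the bolt front left, so this is the plate meant. I'll work in the shelf frame and go above its front edge.

```bash
cat >> h.py <<'E'
from scipy.spatial.transform import Rotation as R
TH=np.radians(-8.0); C0=np.array([572.,21.5])
Rs=np.array([[np.cos(TH),-np.sin(TH)],[np.sin(TH),np.cos(TH)]])
def s2w(x,y): return C0+Rs@np.array([x,y])
def w2s(p): return Rs.T@(np.array(p)[:2]-C0)
def go(x,y,z,yaw):
    "tool-frame move from measured pose to shelf point (x,y), height z, world yaw"
    s=ctrl.read_state(); T=R.from_euler('xyz',s['tool_rot']); G=R.from_euler('xyz',[np.pi,0,yaw])
    t=T.inv().apply(np.r_[s2w(x,y),z]-s['eef_pos'])/10; w=(T.inv()*G).as_rotvec()
    print('shift cm',t.round(2),'rot',w.round(3),'shelf now',w2s(s['eef_pos']).round(1),s['eef_pos'].round(1),s['tool_rot'].round(3),'F',s['force'].round(1),'t',s['clock'],'w',round(s['width'],1))
E
python3 - <<'E'
from h import *
# tool y = (sin yaw,-cos yaw) ; want along shelf y (-sinTH, cosTH) -> yaw = pi+TH
go(-84,-27,200,np.pi+TH)
E
```

```text
shift cm [-45.51 -48.12  10.39] rot [-0.002 -0.    -0.201] shelf now [-433.7  535.6] [217.1 612.2 303.1] [-3.14   0.     2.801] F [ 0.6  0.5 -0.7] t 0.1 w 85.6
```

Emit:
{"api": "send_rows", "payload": {"rows": [[[-45.5, -48.1, 0, 0, 0, -0.2], [-45.5, -48.1, 0, 0, 0, -0.2], [-45.5, -48.1, 0, 0, 0, -0.2], [-45.5, -48.1, 0, 0, 0, -0.2], [-45.5, -48.1, 0, 0, 0, -0.2], [-45.5, -48.1, 0, 0, 0, -0.2], [-45.5, -48.1, 0, 0, 0, -0.2], [-45.5, -48.1, 0, 0, 0, -0.2], [-45.5, -48.1, 0, 0, 0, -0.2], [-45.5, -48.1, 0, 0, 0, -0.2]]], "grip": 0}}

```text
clock: 1.1
eef_pos: [420.0, 153.5, 303.9]
tool_rot: [3.141, 0.0, 3.001]
force: [1.2, 0.3, 0.1]
width: 85.5
gripper_force: 0.0
```

```bash
python3 -c "
from h import *
go(-84,-27,300,np.pi+TH)"
```

```text
shift cm [ -8.5  -13.65   0.39] rot [ 0.     0.    -0.001] shelf now [-168.9  109.6] [420.  153.5 303.9] [3.141 0.    3.001] F [1.2 0.3 0.1] t 1.1 w 85.5
```

Emit:
{"api": "send_rows", "payload": {"rows": [[[-8.5, -13.6, 0.4, 0, 0, 0], [-8.5, -13.6, 0.4, 0, 0, 0], [-8.5, -13.6, 0.4, 0, 0, 0], [-8.5, -13.6, 0.4, 0, 0, 0], [-8.5, -13.6, 5, 0, 0, 0], [-8.5, -13.6, 10, 0, 0, 0], [-8.5, -13.6, 10, 0, 0, 0], [-8.5, -13.6, 10, 0, 0, 0], [-8.5, -13.6, 10, 0, 0, 0]]]}}

```text
clock: 2.0
eef_pos: [486.0, 9.3, 206.1]
tool_rot: [3.141, 0.004, 3.001]
force: [0.0, -0.8, 0.1]
width: 85.0
gripper_force: 0.0
```

```bash
python3 -c "
from h import *
go(-84,-27,135,np.pi+TH); s=ctrl.read_state(); d=shot('wrist','w1'); print(d['mount'],d['fx'],d['cx'],d['cy'])
shot('side','s1')"
```

```text
shift cm [ 0.08 -0.3   7.11] rot [ 0.001  0.004 -0.001] shelf now [-83.4 -24.1] [486.    9.3 206.1] [3.141 0.004 3.001] F [ 0.  -0.8  0.1] t 2.0 w 85.0
[[ 5.42358308e-04  9.65946233e-01  2.58742307e-01  6.49452037e+01]
 [ 9.99999679e-01 -3.71307983e-04 -7.09951879e-04 -5.71553090e-02]
 [-5.89702259e-04  2.58742609e-01 -9.65946124e-01 -6.96586097e+01]
 [ 0.00000000e+00  0.00000000e+00  0.00000000e+00  1.00000000e+00]] 325.19226210127806 281.11794539980696 212.88983892068183
```

View pics/w1.png

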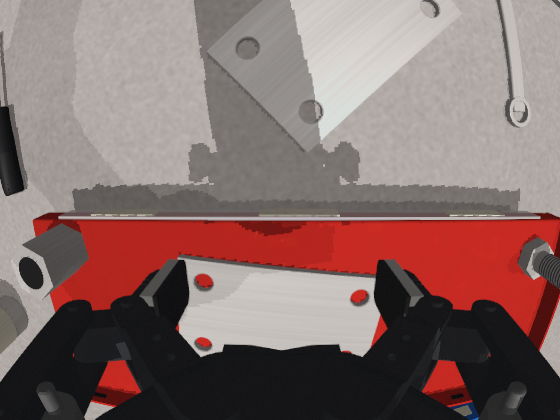

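The wrist view shows the plate's front edge running from (178,255) to (375,277), the shelf's front edge along row 217, the nut at (50,260) and the bolt at (540,255).

```bash
cat >> h.py <<'E'
def wray(d,s,u,v,z):
    a=(u-d['cx'])/d['fx'];b=(v-d['cy'])/d['fy'];r=np.hypot(a,b); k=np.sin(r)/r
    c=np.array([a*k,-b*k,-np.cos(r)]); M=np.array(d['mount']); T=R.from_euler('xyz',s['tool_rot'])
    o=T.apply(M[:3,3])+s['eef_pos']; q=T.apply(M[:3,:3]@c); return o+q*(z-o[2])/q[2]
E
python3 - <<'E'
from h import *
d=np.load('pics/w1.npy',allow_pickle=True).item(); s=ctrl.read_state()
for n,u,v,z in (('plate-y',178,255,76),('plate+y',375,277,76),('front L',60,217,70),('front R',530,217,70),('front M',300,217,70),('corner open',36,217,70)):
    p=wray(d,s,u,v,z); print(n,p.round(1),w2s(p).round(1))
E
```

```text
plate-y [495.3 -63.5  76. ] [-64.1 -94.9]
plate+y [531.1  69.8  76. ] [-47.2  42.2]
front L [ 456.3 -161.    70. ] [ -89.2 -196.9]
front R [509.5 214.3  70. ] [-88.7 182.3]
front M [481.7  22.6  70. ] [-89.6 -11.5]
corner open [ 452.5 -188.6   70. ] [ -89.1 -224.7]
```

Run:
```python
from h import *
d=np.load('pics/w1.npy',allow_pickle=True).item(); M=np.array(d['mount'])
for u,v in((185,262),(377,262),(187,300),(375,300),(140,298),(420,295)):
    a=(u-d['cx'])/d['fx'];b=(v-d['cy'])/d['fy'];r=np.hypot(a,b); k=np.sin(r)/r
    q=M[:3,:3]@np.array([a*k,-b*k,-np.cos(r)]); o=M[:3,3]
    for Y in (42.5,): print(u,v,(o+q*abs(Y/q[1])).round(1))
```

```text
185 262 [  8.  -42.6  58.8]
377 262 [ 8.2 42.4 58.5]
187 300 [ -9.3 -42.6  54.9]
375 300 [-9.  42.4 54.6]
140 298 [ 16.9 -42.6  10.2]
420 295 [17.2 42.4 11.8]
```

Emit:
{"api": "send_rows", "payload": {"rows": [[[0.1, -0.3, 4, 0, 0, 0], [0.1, -0.3, 6.7, 0, 0, 0], [0.1, -0.3, 6.9, 0, 0, 0], [0.1, -0.3, 7.0, 0, 0, 0], [0.1, -0.3, 7.1, 0, 0, 0], [0.1, -0.3, 7.2, 0, 0, 0], [0.1, -0.3, 7.2, 0, 0, 0], [0.1, -0.3, 7.2, 0, 0, 0]]]}}

```text
clock: 2.9
eef_pos: [483.6, 6.1, 132.5]
tool_rot: [3.141, 0.001, 3.001]
force: [0.1, -0.2, 0.5]
width: 85.6
gripper_force: 0.0
```

```bash
python3 -c "
from h import *
go(-84,-27,133,np.pi+TH)"
```

```text
shift cm [-0.14  0.06 -0.05] rot [ 0.     0.001 -0.001] shelf now [-85.4 -27.6] [483.6   6.1 132.5] [3.141e+00 1.000e-03 3.001e+00] F [ 0.1 -0.2  0.5] t 2.9 w 85.6
```

Emit:
{"api": "send_rows", "payload": {"rows": [[[-0.6, 0, 0, 0, 0, 0], [-1.2, 0, 0, 0, 0, 0], [-1.8, 0, 0, 0, 0, 0], [-2.3, 0, 0, 0, 0, 0], [-2.8, 0, 0, 0, 0, 0], [-3.3, 0, 0, 0, 0, 0], [-3.8, 0, 0, 0, 0, 0], [-4.3, 0, 0, 0, 0, 0], [-4.7, 0, 0, 0, 0, 0], [-5.0, 0, 0, 0, 0, 0]]]}}

```text
clock: 3.9
eef_pos: [533.4, -0.8, 131.8]
tool_rot: [3.141, 0.0, 3.001]
force: [-3.1, 0.7, -1.2]
width: 85.5
gripper_force: 1.1
```

```bash
python3 -c "
from h import *
go(-15,-27,133,np.pi+TH); d=shot('wrist','w2')"
```

```text
shift cm [-2.02  0.05 -0.12] rot [ 0.     0.    -0.001] shelf now [-35.2 -27.5] [533.4  -0.8 131.8] [3.141 0.    3.001] F [-3.1  0.7 -1.2] t 3.9 w 85.5
```

View pics/w2.png

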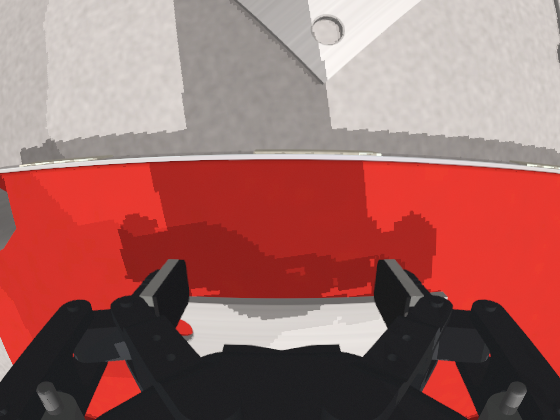

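The plate's front edge now lies level at row 298, flush with both fingers, and the push force is about 3 N. I'll continue towards the upstand.

Emit:
{"api": "send_rows", "payload": {"rows": [[[-0.5, 0, -0.1, 0, 0, 0], [-1.0, 0, -0.1, 0, 0, 0], [-1.4, 0, -0.1, 0, 0, 0], [-1.7, 0, -0.1, 0, 0, 0], [-1.8, 0, -0.1, 0, 0, 0], [-1.9, 0, -0.1, 0, 0, 0], [-1.9, 0, -0.1, 0, 0, 0]]]}}

```text
clock: 4.65
eef_pos: [551.4, -3.6, 132.9]
tool_rot: [-3.142, -0.0, 3.001]
force: [-4.1, 1.1, 2.6]
width: 85.5
gripper_force: 2.0
```

Emit:
{"api": "send_rows", "payload": {"rows": [[[-0.1, 0, 0, 0, 0, 0], [-0.2, 0, 0, 0, 0, 0], [-0.3, 0, 0, 0, 0, 0], [-0.3, 0, 0, 0, 0, 0]]]}}

```text
clock: 5.05
eef_pos: [554.9, -4.1, 132.9]
tool_rot: [3.142, 0.0, 3.001]
force: [-3.8, 0.7, 2.2]
width: 85.1
gripper_force: 2.0
```

Emit:
{"api": "send_rows", "payload": {"rows": [[[-0.1, 0, 0, 0, 0, 0], [-0.2, 0, 0, 0, 0, 0], [-0.3, 0, 0, 0, 0, 0], [-0.3, 0, 0, 0, 0, 0]]]}}

```text
clock: 5.45
eef_pos: [557.6, -4.5, 132.9]
tool_rot: [3.142, -0.0, 3.001]
force: [-4.4, 0.9, 1.8]
width: 85.4
gripper_force: 2.6
```

Emit:
{"api": "send_rows", "payload": {"rows": [[[-0.1, 0, 0, 0, 0, 0], [-0.2, 0, 0, 0, 0, 0], [-0.3, 0, 0, 0, 0, 0], [-0.3, 0, 0, 0, 0, 0]]]}}

```text
clock: 5.85
eef_pos: [558.1, -4.6, 132.7]
tool_rot: [-3.141, -0.006, 3.001]
force: [-9.2, 1.1, 8.5]
width: 85.5
gripper_force: 6.2
```

Emit:
{"api": "send_rows", "payload": {"rows": [[[-0.1, 0, 0, 0, 0, 0], [-0.2, 0, 0, 0, 0, 0], [-0.2, 0, 0, 0, 0, 0], [-0.2, 0, 0, 0, 0, 0]]]}}

```text
clock: 6.25
eef_pos: [558.5, -4.6, 132.7]
tool_rot: [-3.141, -0.009, 3.001]
force: [-12.2, 2.1, 12.1]
width: 85.3
gripper_force: 8.5
```

```bash
python3 -c "
from h import *
go(-60,-27,133,np.pi+TH); d=shot('wrist','w3');s=ctrl.read_state(); print(s['torque'])
m=d['pixels'][270:330,200:370]; 
hsv=cv2.cvtColor(d['pixels'],cv2.COLOR_RGB2HSV)
for u in range(200,365,15):
    col=hsv[250:345,u,1]; v=250+np.argmax(col<100); print(u,v,w2s(wray(d,s,u,v,76)).round(1))
"
```

```text
shift cm [5.02 0.07 0.01] rot [-0.001 -0.009 -0.001] shelf now [ -9.8 -27.7] [558.5  -4.6 132.7] [-3.141 -0.009  3.001] F [-12.2   2.1  12.1] t 6.25 w 85.3
[0.44565416 2.54323956 0.01489637]
200 294 [ -3.6 -64.3]
215 294 [ -3.9 -57.3]
230 295 [ -3.6 -50.4]
245 295 [ -3.8 -43.7]
260 295 [ -3.9 -37. ]
275 296 [ -3.4 -30.4]
290 296 [ -3.4 -23.8]
305 295 [ -3.8 -17.1]
320 295 [ -3.7 -10.4]
335 295 [-3.5 -3.7]
350 295 [-3.3  3.2]
```

Emit:
{"api": "send_rows", "payload": {"rows": [[[0.6, 0, 0, 0, 0, 0], [1.5, 0, 0, 0, 0, 0], [2.5, 0, 0, 0, 0, 0], [2.5, 0, -5, 0, 0, 0], [2.5, 0, -9, 0, 0, 0], [2.5, 0, -10, 0, 0, 0], [2.5, 0, -10, 0, 0, 0], [2.5, 0, -10, 0, 0, 0]]]}}

```text
clock: 7.1
eef_pos: [537.2, -1.6, 232.1]
tool_rot: [-3.141, -0.001, 3.001]
force: [0.3, 0.2, -0.9]
width: 85.9
gripper_force: 0.0
```

```bash
python3 -c "
from h import *
go(42,75,230,np.pi/2+TH); go(42,75,230,-np.pi/2+TH); s=ctrl.read_state();print(s['qpos'].round(2)); d=shot('wrist','w4')
hsv=cv2.cvtColor(d['pixels'],cv2.COLOR_RGB2HSV)
"
```

```text
shift cm [-7.31 10.28  0.2 ] rot [-1.00e-03 -1.00e-03  1.57e+00] shelf now [-31.2 -27.7] [537.2  -1.6 232.1] [-3.141e+00 -1.000e-03  3.001e+00] F [ 0.3  0.2 -0.9] t 7.1 w 85.9
shift cm [-7.31 10.28  0.2 ] rot [ 1.000e-03 -1.000e-03 -1.572e+00] shelf now [-31.2 -27.7] [537.2  -1.6 232.1] [-3.141e+00 -1.000e-03  3.001e+00] F [ 0.3  0.2 -0.9] t 7.1 w 85.9
[-0.08  0.56  0.04  1.91 -0.04  0.67  1.42]
```

View pics/w4.png

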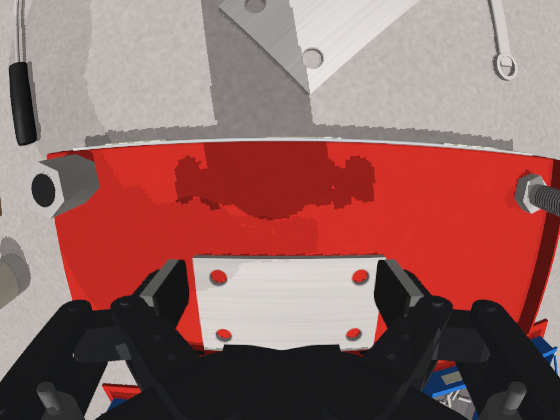

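The plate's front edge runs level from (193,257) to (386,258), against the upstand, and the nut and bolt stand untouched. Next I turn a quarter and go to its +y end.

```bash
python3 -c "
from h import *
d=np.load('pics/w4.npy',allow_pickle=True).item();s=ctrl.read_state()
for u,v in((193,257),(386,258)): print(w2s(wray(d,s,u,v,76)).round(1))"
```

```text
[ -1.5 -95.5]
[-0.1 53.8]
```

Emit:
{"api": "send_rows", "payload": {"rows": [[[-1.5, 2, 0, 0, 0, 0.15], [-2.2, 4, 0, 0, 0, 0.3], [-3, 5, 0, 0, 0, 0.45], [-4, 6, 0, 0, 0, 0.6], [-5, 7, 0, 0, 0, 0.75], [-6, 8, 0, 0, 0, 0.9], [-7.3, 9, 0, 0, 0, 1.05], [-7.3, 10.2, 0, 0, 0, 1.2], [-7.3, 10.2, 0, 0, 0, 1.35], [-7.3, 10.2, 0, 0, 0, 1.5]]], "grip": 135}}

```text
clock: 8.15
eef_pos: [623.5, 89.5, 230.4]
tool_rot: [-3.138, 0.002, 1.495]
force: [-0.1, 0.0, 0.2]
width: 40.1
gripper_force: 0.0
```

```bash
python3 -c "
from h import *
go(42,75,170,np.pi/2+TH)"
```

```text
shift cm [0.06 0.07 6.04] rot [-0.003  0.002  0.064] shelf now [41.6 74.5] [623.5  89.5 230.4] [-3.138e+00  2.000e-03  1.495e+00] F [-0.1  0.   0.2] t 8.15 w 40.1
```

Emit:
{"api": "send_rows", "payload": {"rows": [[[0.4, 0, 3, 0, 0, 0.065], [0.4, 0, 6, 0, 0, 0.065], [0.4, 0, 7, 0, 0, 0.065], [0.4, 0, 7, 0, 0, 0.065], [0.4, 0, 7, 0, 0, 0.065], [0.4, 0, 7, 0, 0, 0.065]]]}}

```text
clock: 8.75
eef_pos: [625.5, 92.7, 164.1]
tool_rot: [3.139, -0.0, 1.435]
force: [0.1, 0.8, 0.3]
width: 39.9
gripper_force: 0.0
```

```bash
python3 -c "
from h import *
go(42,75,142,np.pi/2+TH); d=shot('wrist','w5')"
```

```text
shift cm [-0.29 -0.11  2.21] rot [ 0.002 -0.     0.004] shelf now [43.1 77.9] [625.5  92.7 164.1] [ 3.139 -0.     1.435] F [0.1 0.8 0.3] t 8.75 w 39.9
```

View pics/w5.png

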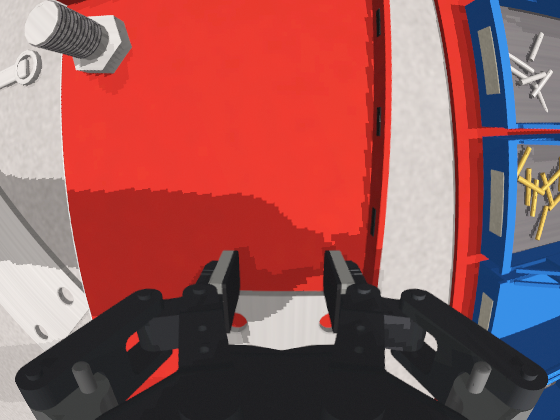

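The wrist view shows the half-open fingertips at (238,252) and (325,252), behind the plate's end edge at row 292. The upstand is clear on the right at column 378.

Run:
```python
from h import *
d=np.load('pics/w5.npy',allow_pickle=True).item(); M=np.array(d['mount']);s=ctrl.read_state()
for u,v in((239,252),(324,252)):
    a=(u-d['cx'])/d['fx'];b=(v-d['cy'])/d['fy'];r=np.hypot(a,b); k=np.sin(r)/r
    q=M[:3,:3]@np.array([a*k,-b*k,-np.cos(r)]); o=M[:3,3]; print((o+q*abs(20/q[1])).round(1))
for u,v in((250,292),(310,292)): print(w2s(wray(d,s,u,v,76)))
go(40,78,140,np.pi/2+TH)
```

```text
[  7.3 -19.9  74.5]
[ 9.3 20.1 69.5]
[26.53704973 55.98374647]
[59.56890637 56.10730898]
shift cm [-0.01 -0.31  2.42] rot [ 0.002 -0.001  0.004] shelf now [43.  78.1] [625.5  92.8 164.2] [ 3.139e+00 -1.000e-03  1.436e+00] F [0.4 0.1 0.1] t 8.8 w 40.1
```

Emit:
{"api": "send_rows", "payload": {"rows": [[[0, -0.3, 1.0, 0, 0, 0], [0, -0.3, 1.6, 0, 0, 0], [0, -0.3, 1.7, 0, 0, 0], [0, -0.3, 1.7, 0, 0, 0]]]}}

```text
clock: 9.2
eef_pos: [621.4, 93.4, 145.5]
tool_rot: [-3.141, 0.0, 1.436]
force: [0.9, -0.2, 0.3]
width: 40.0
gripper_force: 0.0
```

Emit:
{"api": "send_rows", "payload": {"rows": [[[0, 0, 0.1, 0, 0, 0], [0, 0, 0.2, 0, 0, 0], [0, 0, 0.3, 0, 0, 0], [0, 0, 0.3, 0, 0, 0]]]}}

```text
clock: 9.6
eef_pos: [621.6, 93.5, 142.8]
tool_rot: [-3.141, 0.0, 1.436]
force: [-1.3, -0.2, 0.2]
width: 40.2
gripper_force: 0.0
```

Emit:
{"api": "send_rows", "payload": {"rows": [[[-0.5, 0, 0.1, 0, 0, 0], [-1.0, 0, 0.1, 0, 0, 0], [-1.5, 0, 0.1, 0, 0, 0], [-2.0, 0, 0.1, 0, 0, 0], [-2.5, 0, 0.1, 0, 0, 0], [-3.0, 0, 0.1, 0, 0, 0], [-3.5, 0, 0.1, 0, 0, 0], [-4.0, 0, 0.1, 0, 0, 0], [-4.5, 0, 0.1, 0, 0, 0], [-5.0, 0, 0.1, 0, 0, 0]]]}}

```text
clock: 10.6
eef_pos: [614.8, 43.5, 141.9]
tool_rot: [-3.141, -0.0, 1.436]
force: [-0.8, 2.9, -0.3]
width: 40.0
gripper_force: 1.6
```

```bash
cat >> h.py <<'E'
def chk(f):
    s=ctrl.read_state(); d=shot('wrist',f); h=cv2.cvtColor(d['pixels'],cv2.COLOR_RGB2HSV)
    for u in range(250,318,13):
        v=255+np.argmax(h[255:345,u,1]<100); print(u,v,w2s(wray(d,s,u,v,76)).round(1))
E
python3 -c "
from h import *
go(40,-120,142,np.pi/2+TH); chk('w6')"
```

```text
shift cm [-1.478e+01  0.000e+00 -1.000e-02] rot [-0.    -0.     0.005] shelf now [39.3 27.8] [614.8  43.5 141.9] [-3.141 -0.     1.436] F [-0.8  2.9 -0.3] t 10.6 w 40.0
250 288 [25.  20.1]
263 289 [31.1 19.7]
276 289 [37.2 19.7]
289 289 [43.3 19.8]
302 289 [49.5 19.7]
315 289 [55.6 19.7]
```

Emit:
{"api": "send_rows", "payload": {"rows": [[[-0.8, 0, 0, 0, 0, 0], [-1.6, 0, 0, 0, 0, 0], [-2.4, 0, 0, 0, 0, 0], [-3.2, 0.05, 0, 0, 0, 0], [-4.0, 0.05, 0, 0, 0, 0], [-4.8, 0.05, 0, 0, 0, 0], [-5.6, 0.1, 0, 0, 0, 0], [-6.4, 0.1, 0, 0, 0, 0], [-7.2, 0.1, 0, 0, 0, 0], [-8.0, 0.1, 0, 0, 0, 0]]]}}

```text
clock: 11.65
eef_pos: [604.1, -35.2, 141.7]
tool_rot: [-3.139, -0.001, 1.436]
force: [-1.9, 6.2, 2.2]
width: 40.4
gripper_force: 2.6
```

```bash
python3 -c "
from h import *
go(40,-122,142,np.pi/2+TH); chk('w7')"
```

```text
shift cm [-7.03 -0.   -0.04] rot [-0.003 -0.001  0.005] shelf now [ 39.7 -51.7] [604.1 -35.2 141.7] [-3.139e+00 -1.000e-03  1.436e+00] F [-1.9  6.2  2.2] t 11.65 w 40.4
250 288 [ 25.2 -59.2]
263 289 [ 31.3 -59.6]
276 289 [ 37.4 -59.6]
289 289 [ 43.5 -59.5]
302 289 [ 49.6 -59.5]
315 289 [ 55.8 -59.6]
```

Emit:
{"api": "send_rows", "payload": {"rows": [[[-0.7, 0, 0, 0, 0, 0], [-1.4, 0, 0, 0, 0, 0], [-2.1, 0, 0, 0, 0, 0], [-2.8, 0, 0, 0, 0, 0], [-3.5, 0, 0, 0, 0, 0], [-4.2, 0, 0, 0, 0, 0], [-4.9, 0, 0, 0, 0, 0], [-5.4, 0, 0, 0, 0, 0], [-5.8, 0, 0, 0, 0, 0], [-6.0, 0, 0, 0, 0, 0]]]}}

```text
clock: 12.7
eef_pos: [596.1, -94.9, 141.7]
tool_rot: [-3.139, -0.001, 1.435]
force: [-3.3, 4.9, 2.6]
width: 40.0
gripper_force: 2.5
```

```bash
python3 -c "
from h import *
go(40,-122,142,np.pi/2+TH); chk('w8'); shot('top','t2'); d=shot('side','s2')
cv2.imwrite('pics/s2c.png',cv2.resize(cv2.cvtColor(d['pixels'],cv2.COLOR_RGB2BGR)[130:320,240:440],None,fx=3,fy=3,interpolation=cv2.INTER_CUBIC))
for n in('t2','s2'):
  d=np.load('pics/'+n+'.npy',allow_pickle=True).item(); print([tuple(np.round(proj(d,np.r_[s2w(x,y),z]))) for x,y,z in((-90,-230,70),(87,-230,70),(42,-230,70))])
"
```

```text
shift cm [-1.   -0.01 -0.03] rot [-0.002 -0.001  0.004] shelf now [  40.1 -112. ] [596.1 -94.9 141.7] [-3.139e+00 -1.000e-03  1.435e+00] F [-3.3  4.9  2.6] t 12.7 w 40.0
250 288 [  25.7 -119.5]
263 289 [  31.8 -119.9]
276 289 [  37.9 -119.8]
289 289 [  44.  -119.8]
302 289 [  50.1 -119.8]
315 289 [  56.2 -119.9]
[(np.float64(365.0), np.float64(202.0)), (np.float64(374.0), np.float64(145.0)), (np.float64(372.0), np.float64(159.0))]
[(np.float64(334.0), np.float64(275.0)), (np.float64(396.0), np.float64(249.0)), (np.float64(381.0), np.float64(256.0))]
```

View pics/s2c.png

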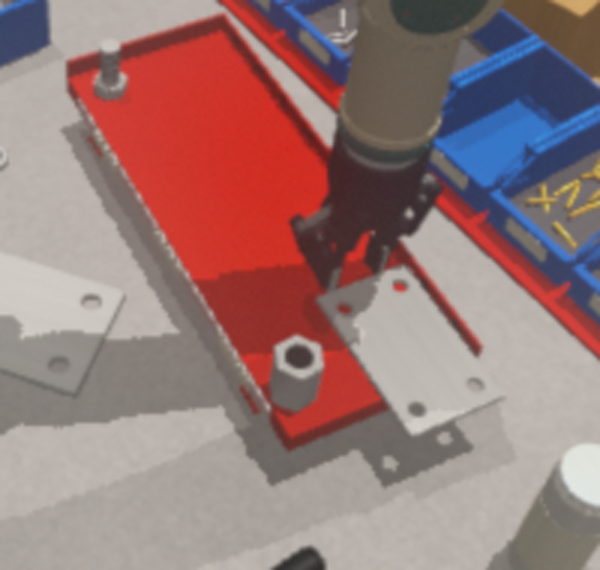

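The side crop shows the plate flat along the upstand, sticking out past the open end by about 40 mm, with the nut upright at (296,372). It needs 10 mm more.

Emit:
{"api": "send_rows", "payload": {"rows": [[[-0.2, 0, 0, 0, 0, 0], [-0.4, 0, 0, 0, 0, 0], [-0.6, 0, 0, 0, 0, 0], [-0.8, 0, 0, 0, 0, 0], [-0.9, 0, 0, 0, 0, 0], [-1.0, 0, 0, 0, 0, 0], [-1.0, 0, 0, 0, 0, 0]]]}}

```text
clock: 13.55
eef_pos: [595.2, -104.6, 141.7]
tool_rot: [-3.14, -0.001, 1.436]
force: [-1.4, 4.9, 1.6]
width: 40.6
gripper_force: 2.1
```

Emit:
{"api": "send_rows", "payload": {"rows": [[[0.6, 0, 0, 0, 0, 0], [1.5, 0, 0, 0, 0, 0], [3, 0, 0, 0, 0, 0], [4, 0, 0, 0, 0, 0], [4, 0, -4, 0, 0, 0], [5, 0, -9, 0, 0, 0], [10, 0, -12, 0, 0, 0], [14, 0, -15, 0, 0, 0], [14, 0, -15, 0, 0, 0], [14, 0, -15, 0, 0, 0]]]}}

```text
clock: 14.55
eef_pos: [615.3, 37.1, 292.8]
tool_rot: [3.139, -0.001, 1.441]
force: [-0.0, -0.5, 0.1]
width: 40.2
gripper_force: 0.0
```

```bash
python3 -c "
from h import *
s=ctrl.read_state(); w=shot('wrist','w9'); d=shot('top','t3')
m,red=plate(d); print(s['eef_pos'].round(),s['force'].round(1))
cv2.imwrite('pics/t3c.png',cv2.resize(np.hstack([cv2.cvtColor(d['pixels'],cv2.COLOR_RGB2BGR)[105:215,280:430],]),None,fx=5,fy=5,interpolation=cv2.INTER_CUBIC))
print([np.round(proj(d,np.r_[s2w(x,y),76])) for x,y in((-3,-130),(-3,-280),(87,-280),(87,-130))])
"
```

```text
[615.  37. 293.] [-0.  -0.5  0.1]
[array([337., 169.]), array([386., 176.]), array([391., 147.]), array([341., 139.])]
```

View pics/t3c.png

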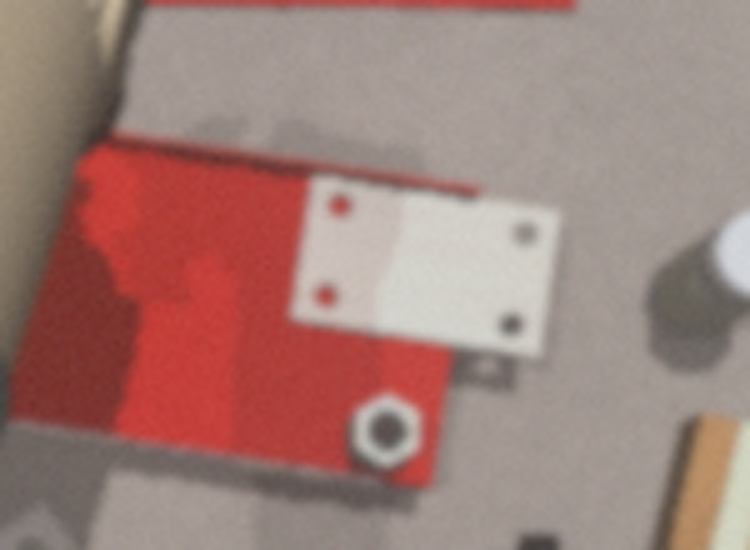

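The top crop shows the plate from (290,320) to (560,210) along the upstand. About a third overhangs the open end at column 455, and the nut is unmoved. I'll check the angle numerically.

Run:
```python
from h import *
d=np.load('pics/t3.npy',allow_pickle=True).item(); P=d['pixels'].astype(float)
g=P[...,1]
def edge(y,xa,xb,z,ch,up):
    # strongest gradient along shelf x at shelf y
    xs=np.arange(xa,xb,.5); uv=np.array([proj(d,np.r_[s2w(x,y),z]) for x in xs],np.float32)
    v=cv2.remap(ch.astype(np.float32),uv[:,0][None],uv[:,1][None],cv2.INTER_LINEAR)[0]; t=(v.min()+v.max())/2
    i=np.where((v[:-1]-t)*(v[1:]-t)<=0)[0]; return xs[i[0]]
ys=np.arange(-270,-138,6)
f=[edge(y,-20,20,76,g,1) for y in ys]; k=ys>-222
print('front edge slope deg (on board / all)',np.degrees(np.polyfit(ys[k],np.array(f)[k],1)[0]),f)
ys2=np.arange(-222,-138,6)
xs=np.arange(-15,80,6)
def edy(x,ya,yb):
    s=np.arange(ya,yb,.5); uv=np.array([proj(d,np.r_[s2w(x,y),76]) for y in s],np.float32)
    v=cv2.remap(g.astype(np.float32),uv[:,0][None],uv[:,1][None],cv2.INTER_LINEAR)[0]; t=(v.min()+v.max())/2
    return s[np.where((v[:-1]-t)*(v[1:]-t)<=0)[0][0]]
xe=np.arange(8,80,6); e=[edy(x,-150,-110) for x in xe]; print('end edge',np.degrees(np.polyfit(xe,e,1)[0]),np.mean(e))
yb=np.arange(-120,-40,6); b=[edge(y,92,75,90,g,1) if 0 else 0 for y in yb]
# upstand top outer edge (red->grey) at z90
u=[]
for y in np.arange(-222,-60,6):
    u.append(edge(y,89,102,90,g,1))
print('upstand slope',np.degrees(np.polyfit(np.arange(-222,-60,6),u,1)[0]),np.mean(u))
# open end, grey beyond
s=[]
for x in (-30,-25,-20,-15):
    q=np.arange(-245,-215,.5); uv=np.array([proj(d,np.r_[s2w(x,y),70]) for y in q],np.float32)
    v=cv2.remap(g.astype(np.float32),uv[:,0][None],uv[:,1][None],cv2.INTER_LINEAR)[0];t=(v.min()+v.max())/2;s.append(q[np.where((v[:-1]-t)*(v[1:]-t)<=0)[0][0]])
print('open end',s)
```

```text
front edge slope deg (on board / all) -0.10493732511553448 [np.float64(-2.0), np.float64(-2.5), np.float64(-2.0), np.float64(-1.5), np.float64(-2.0), np.float64(-2.5), np.float64(-3.0), np.float64(-3.0), np.float64(-3.0), np.float64(-3.0), np.float64(-3.0), np.float64(-3.0), np.float64(-2.5), np.float64(-2.5), np.float64(-3.0), np.float64(-3.0), np.float64(-2.5), np.float64(-3.0), np.float64(-3.0), np.float64(-3.0), np.float64(-3.0), np.float64(-3.0)]
end edge -2.1369055296254214 -137.41666666666666
upstand slope -0.2856627183700724 92.27777777777777
open end [np.float64(-233.0), np.float64(-234.0), np.float64(-234.5), np.float64(-237.5)]
```

```bash
python3 -c "
from cell import ctrl
print(ctrl.finish_job())"
```

```text
the job is handed in; nothing more can be done
None
```

The plate lies flat and straight against the back upstand (within about half a degree), with about a third of its length (50–53 mm of 150) past the open end. I saw the bolt and nut still standing where they were, and the job is handed in.

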